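# Refit the valve knob and hold the purge valve open

### The job

The knob has come off one of the two spindles of the valve block on the bench. Pick the loose knob up, turn it so that the flat in its bore matches the flat of the bare spindle, push it fully home on the spindle, then press knob and spindle all the way in against the spring and finish like that, with the gripper still holding the knob pressed in; do not let go. Leave the other things on the bench where they are.

Things in the scene. Friction and masses are not known exactly. Their poses are not given: they have to be found in the camera images.
- knob: Loose black bar knob standing on the bench, 46 mm tall, 60 g. Origin: centre of its underside, on the bore's axis; z up. The grip bar is 28 mm wide; its plane parallel sides look to +y and -y and span x = -9 to +20 mm; it is pointed (nose) at -x, blunt at +x; a thin rib on top runs to the nose. A round skirt, 43 mm across, 5 mm high, stands out at its foot: grip above it.
- knob_bore_end (a point): Centre of the blind end of the knob's bore, 18 mm above its underside; axes as the knob's. The bore opens in the underside: D-shaped, 18.4 mm across, 18 mm deep, its flat 5.2 mm from the axis on the nose side (-x).
- valve_block: Aluminium block, 96 x 150 mm, 55 mm high, on a steel foot 110 x 156 mm, screwed to the bench. Origin under its centre, z up; the dial gauge is on its -x side. Two upright spindles on top: at y = -38 mm one with a knob like the loose one, fixed, its top 106 mm above the bench; at y = +38 mm the bare one, with a 3 mm high nut, 30 mm across, round its foot.
- spindle_tip (a point): Centre of the top of the bare steel spindle, 83 mm above the bench when not pressed. Axes turn with it: z up, its flat looks to -x. D-shaft, 16 mm across, flat 4 mm from the axis, standing 28 mm out of the block; the top 3 mm are tapered. The knob fits with 1.2 mm play all round and within about 0.12 rad of turn, and slides 18 mm down until bore end and tip meet.
- spindle_turn (a joint): How far the bare spindle stands turned in the block, rad, positive anticlockwise seen from above; at 0 its axes are the block's. It is stiff (0.6 N m) and need not be turned.
- spindle_press (a joint): How far the bare spindle is pressed down into the block, m: 0 out, 0.005 fully in. Its spring starts to yield at 4 N and takes 9 N at the full stop; it comes out again when let go.
- marker: Marker pen, 135 mm, lying on the bench; leave alone. Origin under its middle.
- wax_tin: Round wax tin, 66 mm across, 26 mm high; leave alone. Origin under its centre.
- box_nails: Small carton, 45 x 70 x 36 mm; leave alone. Origin under its centre.
- tape_elec: Roll of black tape, 58 mm across, 19 mm high; leave alone. Origin under its centre.
- drv_yel: Yellow screwdriver, 193 mm, lying; leave alone. Origin under its middle.
- spanner_17: Spanner, 190 mm, lying; leave alone. Origin under its middle.
- hinged_tin: Flat tin, 63 x 97 x 18 mm; leave alone. Origin under its centre.

How it is judged:
By the outcome, as a careful person would: the job done as asked, in the order asked, and still so for the second after the job is handed in, while the arm keeps its last pose, push and grip.
It also fails if it takes over 38 s, if anything falls off the work surface, if the arm or the gripper's body presses on something with over 40 N, if the wrist force passes 120 N, or if a joint passes its speed limit or range.

### The arm

A 6-joint arm with a two-finger parallel gripper is mounted at the origin on a cart in front of the work surface, level with it; the furniture and walls round the work are solid. World frame = base frame: x ahead of the robot, y to its left, z up, the work surface at z = 0. Lengths are in mm, angles in degrees, forces in N, time in s.
With the tool pointing down it reaches from about 425 to 925 mm from the base axis. Payload 12.5 kg.
Tool frame: the origin (TCP) lies midway between the tips of the shut fingers; the grasp point (between the pads) lies 19 mm behind it; z points along the fingers, y is the line along which they close (so a half turn about z gives the same grasp; the last joint's range is limited). The gripper opens to 85 mm and grips with 20 to 120 N. Pads are 22 mm wide; open, the fingers measure 114 mm over their backs; the gripper's body (76 mm by 85 mm) begins 54 mm behind the grasp point. The pads swing forward as they close: fully open they stand 13 mm farther back than shut.
Start: joints at [-79.446, 28.126, 89.318, -0, 62.55, -6.05], TCP at [178.623, -598.948, 231.327] pointing down, gripper open.
Joint ranges: [-177.58, 177.58], [-47.91, 125.51], [2.72, 160], [-65.01, 245.01], [3.68, 167.84], [-153.87, 153.87]. Speed limits (degrees/s): [127.2, 127.2, 159.86, 180, 180, 180].

### API

Orientations are given as a 3x3 rotation matrix whose columns are the frame's x, y, z axes.
In Python, from workcell import * gives the robot as it stands.
- The arm moves only by the shell command python3 -m handwheel 'ROWS' [FORCE]. ROWS is JSON, a list of rows, each an object with "delta_pos": the shift along the tool's x, y, z in mm, a list of three; "roll": the turn about the tool's z in rad; "claw": the finger opening in mm, from 0 to 85.4. A call has 1 to 8 rows; each row is the pose to reach, as a shift and turn from the pose commanded when the call began, along the tool's axes at that moment; what a row does not reach only later rows make up. A row lasts 1/8 s, in which the tool goes at most 62.5 mm and 10.7 degrees, less where a joint would pass 70% of its speed; a pose out of reach is approached as far as the arm can. A call with a gripper value outside its range is refused whole. The fingers move at their own pace and stop on an object; FORCE is the grip in N (left out, the last holds). Time passes only in rows, so rows that repeat a pose let the fingers close. It gives the time, the measured TCP pose, the force, the opening and the grip force at its end, in the units of the state.
- get_state(): the state, without advancing time (a new reading comes with each control period).
- grab_frame(name): name is "scene" or "top"; returns the picture (400x640x3 uint8, red, green, blue); there is no depth.
- get_calibration(name): a dict with "mtx" (3x3 intrinsics, pixels), "eye" and "orientation" of the camera in the world. Camera axes: x right, y down, z forward; pixel columns grow to the right and rows downward; lengths in mm; the calibration is good to about 2 mm. A picture is of the moment at which its call begins. get_calibration takes no time and is no camera call.
- finish_job(): hands the job in; it is judged then, once.
The state is a dict: "time": time; "joints": joint angles; "dq": joint speeds; "joint_torque": joint torques, N m; "position": TCP position; "tool_rot": TCP orientation; "ft_force": force on the tool from outside, world axes, zero at the start; "wrist_torque": the same for the moment, N m; "grip_width": opening from 0.0 (shut) to 1.0 (fully open); "finger_force": force on a finger pad.
Only numpy, scipy, OpenCV 4.12 (cv2) and the standard library are available. Lean on these libraries where they do the work, as an engineer would, in place of code of your own. Each camera call takes 0.05 s, during which the arm holds its last target. There are 200 camera calls.

## Working session

There is one attempt and no reset: what is moved stays moved. The work goes in short steps, Python scripts to look and compute and a shell command to move; the robot and the scene stay as the last step left them, time stands still between calls to the robot, and variables do not carry over. Pictures are saved under pics/ and viewed, at most 12 in all, crops included, and the job is handed in when it is done.

```bash
mkdir -p pics; python3 - <<'E'
from workcell import *
import cv2
for n in("scene","top"):
    f=grab_frame(n); cv2.imwrite(f"pics/{n}0.png",f[:,:,::-1])
    c=get_calibration(n); print(n,c)
s=get_state(); print(s)
E
```

```text
scene {'mtx': array([[458.75674472,   0.        , 316.29736155],
       [  0.        , 458.75674472, 196.20191764],
       [  0.        ,   0.        ,   1.        ]]), 'eye': array([-474.59625391, -859.75059923,  657.61684599]), 'orientation': array([[ 0.6373488 , -0.3170411 ,  0.70233286],
       [-0.77031074, -0.2860244 ,  0.56992228],
       [ 0.02019554, -0.90425383, -0.42651747]])}
top {'mtx': array([[483.25038688,   0.        , 321.66357502],
       [  0.        , 483.25038688, 195.95860793],
       [  0.        ,   0.        ,   1.        ]]), 'eye': array([ -79.37584138, -165.86186501, 1286.30269026]), 'orientation': array([[ 0.21078198, -0.87485558,  0.43611772],
       [-0.97752458, -0.18677778,  0.09777401],
       [-0.00408103, -0.44692479, -0.89456223]])}
{'time': 0.1, 'joints': array([-7.94446077e+01,  2.81593693e+01,  8.93457766e+01, -1.70400474e-04,
        6.25494382e+01, -6.05163360e+00]), 'dq': array([-0.03450162, -0.05412055, -0.15990626,  0.03642014, -0.02290303,
       -0.028345  ]), 'joint_torque': array([ 4.71229374e-03, -6.19445658e+01, -2.62027073e+01, -1.41844220e-05,
        2.84771231e-03, -2.23391140e-05]), 'position': array([ 178.60179303, -598.73678482,  230.80568995]), 'tool_rot': array([[ 9.58287151e-01,  2.85807111e-01, -1.77110611e-04],
       [ 2.85807150e-01, -9.58286699e-01,  9.36066985e-04],
       [ 9.78118581e-05, -9.47640443e-04, -9.99999546e-01]]), 'ft_force': array([ 0.20634409,  0.43268771, -0.44340001]), 'wrist_torque': array([ 0.02653614,  0.04645285, -0.00322155]), 'finger_force': 0.0, 'grip_width': 1.0026894491188585}
```

View pics/scene0.png

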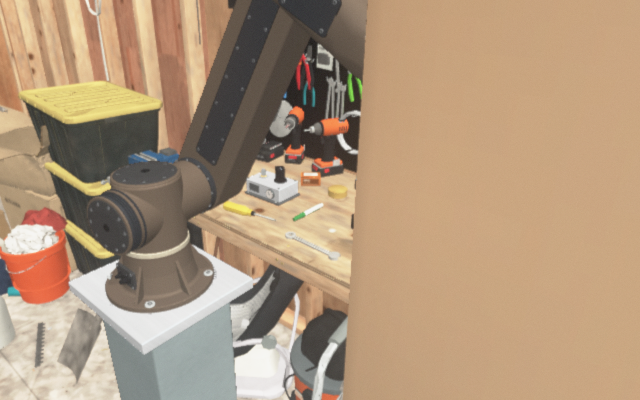

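View pics/top0.png

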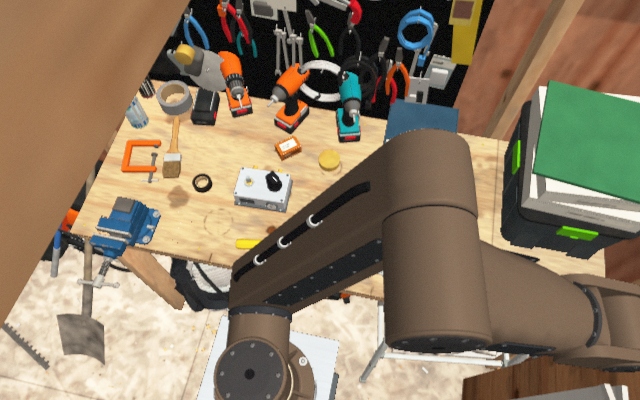

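The scene view shows the block at (272,187), with dark bits at (354,220) and (357,184) against the board's edge. In the top view the block is at (263,188), and the arm hides the area right of it. I'll enlarge both.

```bash
cat > h.py <<'E'
from workcell import *
import cv2,numpy as np
def ray(n,u,v,z):
    c=get_calibration(n);d=c['orientation']@np.linalg.inv(c['mtx'])@[u,v,1];e=c['eye']
    return e+d*(z-e[2])/d[2]
def proj(n,p):
    c=get_calibration(n);q=c['mtx']@c['orientation'].T@(np.array(p,float)-c['eye']);return q[:2]/q[2]
def crop(f,x,y,w,h,k):
    return cv2.resize(f[y:y+h,x:x+w,::-1],None,fx=k,fy=k,interpolation=cv2.INTER_CUBIC)
E
python3 - <<'E'
from h import *
a=cv2.imread('pics/scene0.png')[:,:,::-1];b=cv2.imread('pics/top0.png')[:,:,::-1]
A=crop(a,220,150,150,100,5);B=crop(b,220,150,150,100,5)
cv2.imwrite('pics/c0.png',cv2.resize(np.vstack([A[:,:, :],B])[:, :],(0,0),fx=.6,fy=.6) if 0 else np.vstack([cv2.resize(A,(450,300)),cv2.resize(B,(450,300))]))
for n,u,v,z in[('scene',272,185,55),('top',263,188,55),('scene',354,220,0),('scene',357,184,0)]: print(n,ray(n,u,v,z))
for p in[(600,-300,0),(700,-200,0),(500,-400,0)]:print(proj('top',p),proj('scene',p))
E
```

```text
scene [487.08800097 106.01906055  55.        ]
top [510.70369761 138.96269919  55.        ]
scene [ 554.50800192 -174.23923718    0.        ]
scene [784.77579952 -24.03820228   0.        ]
[415.88800413 197.83884132] [397.74535137 227.99760336]
[387.5916688  163.27557528] [386.63327196 206.59203699]
[446.37305417 235.07556767] [411.16181895 253.8421889 ]
```

View pics/c0.png

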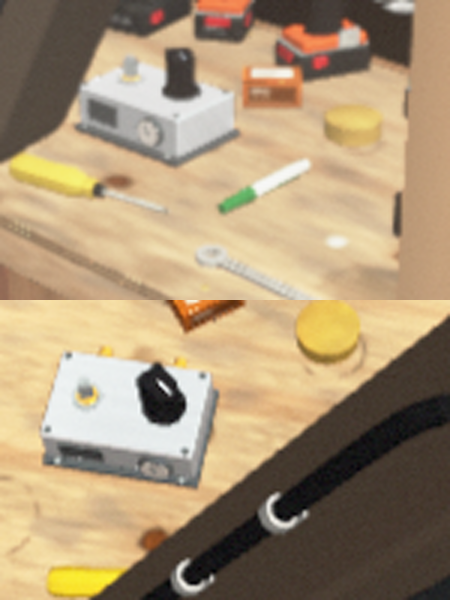

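```bash
python3 - <<'E'
from h import *
for z in(600,700,800,900):
  print(z,[proj('top',(290*np.cos(a),290*np.sin(a),z)).round() for a in np.radians([-79,-45,0,25,45])], ray('top',470,385,z))
print(proj('top',(554,-174,20)))
E
```

```text
600 [array([429., 350.]), array([388., 239.]), array([272., 167.]), array([195., 168.]), array([135., 189.])] [  22.28057197 -342.36452479  600.        ]
700 [array([446., 337.]), array([397., 211.]), array([265., 133.]), array([179., 133.]), array([110., 156.])] [   7.46838854 -316.64662185  700.        ]
800 [array([469., 318.]), array([409., 175.]), array([257.,  88.]), array([158.,  89.]), array([ 78., 114.])] [  -7.34379488 -290.9287189   800.        ]
900 [array([501., 291.]), array([425., 125.]), array([245.,  28.]), array([129.,  29.]), array([34., 57.])] [ -22.15597831 -265.21081596  900.        ]
[371.98086803 200.53975087]
```

The white-topped block is at (263,188) in the top view, with its bare spindle on the left and its fixed knob on the right. The loose knob shows only as a sliver at scene (353,221), so I'll swing the arm to the left to uncover it.

```bash
python3 -m handwheel '[{"delta_pos":[504,-213,0],"roll":0,"claw":85},{"delta_pos":[504,-213,0],"roll":0,"claw":85},{"delta_pos":[504,-213,0],"roll":0,"claw":85},{"delta_pos":[504,-213,0],"roll":0,"claw":85},{"delta_pos":[504,-213,0],"roll":0,"claw":85},{"delta_pos":[504,-213,0],"roll":0,"claw":85},{"delta_pos":[504,-213,0],"roll":0,"claw":85},{"delta_pos":[504,-213,0],"roll":0,"claw":85}]'
```

```text
time: 1.1
position: [565.7, -279.2, 231.1]
tool_rot: [[0.958, 0.286, -0.0], [0.286, -0.958, 0.0], [-0.0, -0.0, -1.0]]
ft_force: [0.7, -0.7, 0.5]
grip_width: 0.996
finger_force: 0.0
```

```bash
python3 -m handwheel '[{"delta_pos":[130,-430,0],"roll":0,"claw":85},{"delta_pos":[130,-430,0],"roll":0,"claw":85},{"delta_pos":[130,-430,0],"roll":0,"claw":85},{"delta_pos":[130,-430,0],"roll":0,"claw":85},{"delta_pos":[130,-430,0],"roll":0,"claw":85},{"delta_pos":[130,-430,0],"roll":0,"claw":85},{"delta_pos":[130,-430,0],"roll":0,"claw":85},{"delta_pos":[130,-430,0],"roll":0,"claw":85}]'
python3 - <<'E'
from h import *
f=grab_frame('top');cv2.imwrite('pics/top1.png',f[:,:,::-1])
cv2.imwrite('pics/t1c.png',crop(f,220,120,220,165,3.6))
E
```

```text
time: 2.1
position: [565.4, 171.7, 230.9]
tool_rot: [[0.957, 0.289, -0.001], [0.289, -0.957, 0.0], [-0.0, -0.0, -1.0]]
ft_force: [-0.4, -0.4, -0.1]
grip_width: 0.993
finger_force: 0.0
```

View pics/t1c.png

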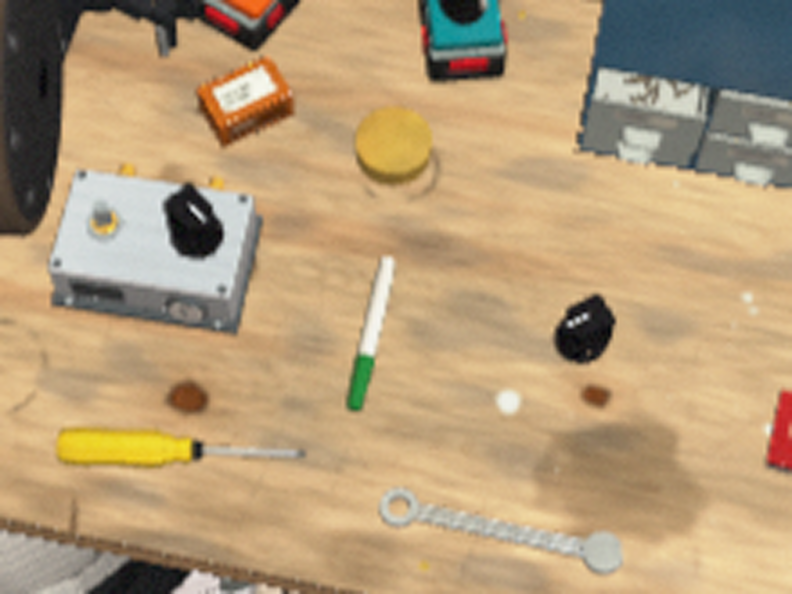

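The crop shows the loose knob at crop (585,330), i.e. top (382,212), and the spindle at crop (103,218), i.e. (249,181). I'll enlarge both, plus the fixed knob.

```bash
python3 - <<'E'
from h import *
F=[grab_frame('top') for _ in range(6)]
f=np.mean(F,0); np.save('topavg.npy',f); f=np.clip(f,0,255).astype(np.uint8)
a=crop(f,368,196,30,30,13); b=crop(f,232,166,60,46,6.5)
b=cv2.resize(crop(f,234,166,50,50,7.8),(390,390))
g=lambda x:np.clip(255*(x/255.)**.5,0,255).astype(np.uint8)
c=crop(f,238,168,22,22,390/22);d=crop(f,262,164,26,26,15)
cv2.imwrite('pics/z1.png',np.hstack([g(a),g(c)])); 
cv2.imwrite('pics/z2.png',np.hstack([g(d),b]))
E
```

```text
(no output)
```

View pics/z1.png

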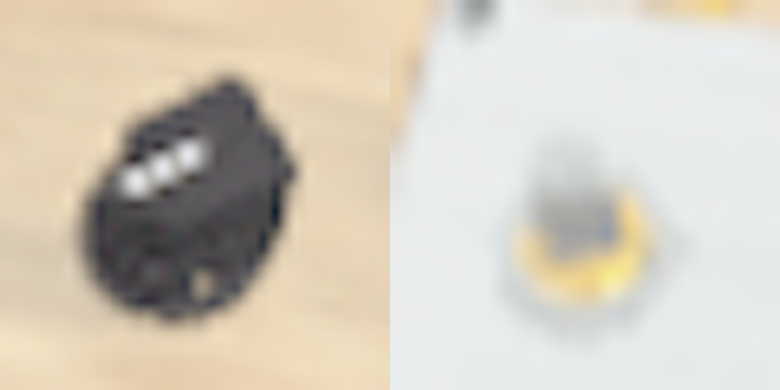

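View pics/z2.png

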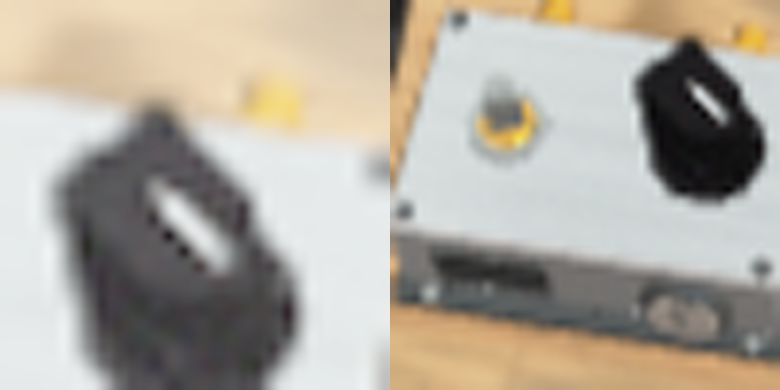

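```bash
cat > fit.py <<'E'
from h import *
from scipy.optimize import minimize
f=np.load('topavg.npy')
# block yaw from front screws (7.8x crop, origin 234,166) and 3.6x crop screws
P=lambda u,v,z:ray('top',u,v,z)
A=P(234+13/7.8-.4+0/1,166+210/7.8-.4,55);B=P(234+370/7.8-.4,166+268/7.8-.4,55);C=P(234+68/7.8-.4,166+20/7.8-.4,55);D=P(220+243/3.6-.4,120+200/3.6-.4,55)
print('screws',A,B,C,D,'yawAB',np.degrees(np.arctan2(*(A-B)[[1,0]]))-90,'CD',np.degrees(np.arctan2(*(C-D)[[1,0]]))-90,'ctr',(A+B+C+D)/4)
# loose knob silhouette fit
S=8;x0,y0,w,h=364,192,38,38
g=f[y0:y0+h,x0:x0+w].mean(2)
t=np.linspace(0,2*np.pi,60)
circ=np.c_[21.5*np.cos(t),21.5*np.sin(t)]
def sil(p,nose):
    x,y,th=p;R=np.array([[np.cos(th),-np.sin(th)],[np.sin(th),np.cos(th)]])
    bar=np.array([[20,14],[20,-14],[-9,-14],[-nose,0],[-9,14]])
    m=np.zeros((h*S,w*S),np.uint8)
    for q,zs in((circ,(0,5)),(bar,(5,46))):
        pts=np.array([proj('top',[*(R@a+[x,y]),z]) for z in zs for a in q])
        pts=((pts-[x0,y0]+.5)*S).astype(np.float32)
        cv2.fillConvexPoly(m,cv2.convexHull(pts).round().astype(np.int32),1)
    m=cv2.GaussianBlur(m.astype(np.float32),(0,0),S*.5)
    return cv2.resize(m,(w,h),interpolation=cv2.INTER_AREA)
d=np.clip((185-g)/130,0,1)
x,y=P(382,212,20)[:2]
best=[]
for nose in(19,22,25):
  for th in np.radians(np.arange(0,360,30)):
    r=minimize(lambda p:((sil((p[0],p[1],p[2]/20),nose)-d)**2).sum(),[x,y,th*20],method='Nelder-Mead',options=dict(initial_simplex=[[x,y,th*20],[x+6,y,th*20],[x,y+6,th*20],[x,y,th*20+5]],xatol=.1,fatol=.01))
    best.append((r.fun,nose,r.x[0],r.x[1],np.degrees(r.x[2]/20)%360))
for b in sorted(best)[:8]:print(np.round(b,2))
a=P(368+125/13-.5,196+186/13-.5,46);b=P(368+198/13-.5,196+150/13-.5,46)
print('rib',a,b,np.degrees(np.arctan2(*(b-a)[[1,0]])))
E
python3 fit.py
```

```text
screws [480.04413392 212.74991807  55.        ] [484.43466882  78.78911211  55.        ] [561.42611022 215.67175753  55.        ] [566.08936712  81.41724102  55.        ] yawAB 1.87718416333675 CD 1.989337658793474 ctr [522.99857002 147.15700718  55.        ]Traceback (most recent call last):
  File "fit.py", line 28, in <module>
    r=minimize(lambda p:((sil((p[0],p[1],p[2]/20),nose)-d)**2).sum(),[x,y,th*20],method='Nelder-Mead',options=dict(initial_simplex=[[x,y,th*20],[x+6,y,th*20],[x,y+6,th*20],[x,y,th*20+5]],xatol=.1,fatol=.01))
    res = _minimize_neldermead(fun, x0, args, callback, bounds=bounds,
                               **options)
    fxcc = func(xcc)
    fx = function(np.copy(x), *(wrapper_args + args))
  File "fit.py", line 28, in <lambda>
    r=minimize(lambda p:((sil((p[0],p[1],p[2]/20),nose)-d)**2).sum(),[x,y,th*20],method='Nelder-Mead',options=dict(initial_simplex=[[x,y,th*20],[x+6,y,th*20],[x,y+6,th*20],[x,y,th*20+5]],xatol=.1,fatol=.01))
                          ~~~^^^^^^^^^^^^^^^^^^^^^^^^^^
  File "fit.py", line 18, in sil
    pts=np.array([proj('top',[*(R@a+[x,y]),z]) for z in zs for a in q])
                  ~~~~^^^^^^^^^^^^^^^^^^^^^^^^
  File "h.py", line 7, in proj
    c=get_calibration(n);q=c['mtx']@c['orientation'].T@(np.array(p,float)-c['eye']);return q[:2]/q[2]
ValueError: time passes only in moves, steps and waits
```

```bash
sed -i "s/^import cv2,numpy as np/import cv2,numpy as np\nfrom functools import lru_cache\nget_calibration=lru_cache(get_calibration)/" h.py; time python3 fit.py
```

```text
screws [480.04413392 212.74991807  55.        ] [484.43466882  78.78911211  55.        ] [561.42611022 215.67175753  55.        ] [566.08936712  81.41724102  55.        ] yawAB 1.87718416333675 CD 1.989337658793474 ctr [522.99857002 147.15700718  55.        ]
[  32.78   19.    525.74 -205.7   308.78]
[  32.8    22.    525.77 -205.66  308.94]
[  32.81   19.    525.78 -205.57  307.57]
[  32.84   19.    525.73 -205.8   308.83]
[  32.86   25.    525.75 -205.92  310.37]
[  32.86   22.    525.72 -205.79  308.94]
[  32.88   22.    525.66 -205.76  310.58]
[  32.95   25.    525.81 -205.76  309.34]
rib [ 515.24554969 -192.84089896   46.        ] [ 527.12033334 -207.01120564   46.        ] -50.03683411819551
real	0m4.369s
user	0m4.555s
sys	0m0.404s
```

Knob: (525.7, -205.7), with a yaw of about -50.5°. The silhouette fit and the rib agree, and the nose lies on the rib side. Block: centre (523,147), yaw 1.9°. Next I fit the spindle's turn.

```bash
cat > sp.py <<'E'
from h import *
import sys
def render(cam,x,y,th,win,S=8):
    """label layers: list of soft masks"""
    x0,y0,w,h=win
    px=lambda pts:(((np.array([proj(cam,p) for p in pts])-[x0,y0]+.5)*S)*16).round().astype(np.int32)
    lab=np.zeros((h*S,w*S),np.int32); 
    t=np.linspace(0,2*np.pi,60)
    def fill(pts,l,hull=True):
        q=px(pts); m=np.zeros(lab.shape,np.uint8)
        cv2.fillConvexPoly(m,cv2.convexHull(q) if hull else q,1,cv2.LINE_8,4); lab[m>0]=l
    hexa=[(15*np.cos(a),15*np.sin(a)) for a in t]
    fill([(x+a,y+b,z) for a,b in hexa for z in(55,58)],1)
    e=get_calibration(cam)['eye']
    def dsec(r,fl):
        a0=np.arccos(fl/r); a=np.linspace(np.pi+a0,3*np.pi-a0,48)   # arc from flat edge to flat edge
        return np.c_[r*np.cos(a),r*np.sin(a)]
    R=np.array([[np.cos(th),-np.sin(th)],[np.sin(th),np.cos(th)]])
    s0=dsec(8,4)@R.T+[x,y]; s1=dsec(6.5,2.5)@R.T+[x,y]
    shade=np.zeros(lab.shape)
    n=len(s0)
    for lo,hi,z0,z1,base in((s0,s0,58,80,10),(s0,s1,80,83,100)):
        for i in range(n):
            j=(i+1)%n; a,b=lo[i],lo[j]; d=b-a; nrm=np.array([d[1],-d[0]])
            v=e[:2]-a
            if nrm@v<=0: continue
            l=base+(80 if i==n-1 else i+1)
            fill([(*a,z0),(*b,z0),(*hi[j],z1),(*hi[i],z1)],l)
    fill([(*q,83) for q in s1],200)
    L=[]
    def add(v):
        v=cv2.GaussianBlur(v.astype(np.float32),(0,0),S*.5)
        L.append(cv2.resize(v,(w,h),interpolation=cv2.INTER_AREA).ravel())
    add(np.ones(lab.shape));add(lab==1)
    arc=((lab>10)&(lab<80))|((lab>100)&(lab<170))
    a0=np.arccos(.5);az=np.pi+a0+(np.where(lab>100,lab-100,lab-10)-.5)/(n-1)*(2*np.pi-2*a0)+th
    add(arc);add(arc*np.cos(az));add(arc*np.sin(az))
    add(lab==90);add(lab==180);add(lab==200)
    return np.array(L).T
def fit(cam,f,x,y,win,ths):
    x0,y0,w,h=win; g=f[y0:y0+h,x0:x0+w].reshape(-1,3).astype(float)
    out=[]
    for th in ths:
        b=(1e9,)
        for dx in(-2,0,2):
            for dy in(-2,0,2):
                M=render(cam,x+dx,y+dy,np.radians(th),win)
                M2=np.vstack([M,1e-1*np.eye(M.shape[1])]);g2=np.vstack([g,np.zeros((M.shape[1],3))])
                c=np.linalg.lstsq(M2,g2,rcond=None)[0]
                b=min(b,(((M@c-g)**2).sum()/g.shape[0],dx,dy))
        out.append((th,*np.round(b,1)))
    return out
if __name__=='__main__':
    x,y=521.7,185.1
    print(proj('top',(x,y,83)),proj('scene',(x,y,83)))
    u=proj('top',(x,y,70)).round().astype(int)
    o=fit('top',np.load('topavg.npy'),x,y,(u[0]-9,u[1]-10,18,20),range(-180,180,10))
    for r in o:print(*map(float,r),end=' | ')
    a=cv2.imread('pics/scene0.png')[:,:,::-1]
    u=proj('scene',(x,y,70)).round().astype(int)
    o=fit('scene',a,x,y,(u[0]-7,u[1]-8,14,16),range(-180,180,10))
    print('\nscene')
    for r in o:print(*map(float,r),end=' | ')
E
python3 sp.py
```

```text
[247.22786045 177.08432991] [262.24722387 167.8717071 ]
-180.0 548.1 -2.0 -2.0 | -170.0 547.2 -2.0 -2.0 | -160.0 549.2 -2.0 -2.0 | -150.0 551.3 -2.0 -2.0 | -140.0 550.4 0.0 0.0 | -130.0 549.4 0.0 0.0 | -120.0 549.7 0.0 0.0 | -110.0 549.8 0.0 0.0 | -100.0 548.4 0.0 0.0 | -90.0 550.5 0.0 0.0 | -80.0 557.9 0.0 0.0 | -70.0 578.3 0.0 0.0 | -60.0 592.1 0.0 2.0 | -50.0 547.9 0.0 0.0 | -40.0 559.8 0.0 0.0 | -30.0 559.6 -2.0 -2.0 | -20.0 541.2 -2.0 -2.0 | -10.0 520.8 -2.0 -2.0 | 0.0 500.1 -2.0 -2.0 | 10.0 486.0 -2.0 -2.0 | 20.0 476.3 0.0 0.0 | 30.0 475.8 0.0 0.0 | 40.0 482.1 0.0 0.0 | 50.0 500.4 0.0 0.0 | 60.0 520.4 -2.0 0.0 | 70.0 541.0 -2.0 0.0 | 80.0 559.4 -2.0 0.0 | 90.0 569.5 0.0 0.0 | 100.0 563.9 0.0 0.0 | 110.0 554.5 0.0 0.0 | 120.0 604.1 0.0 -2.0 | 130.0 580.0 0.0 -2.0 | 140.0 567.7 0.0 -2.0 | 150.0 559.3 0.0 0.0 | 160.0 551.5 -2.0 -2.0 | 170.0 548.2 -2.0 -2.0 | 
scene
-180.0 1011.0 0.0 -2.0 | -170.0 1010.6 0.0 -2.0 | -160.0 1010.7 0.0 -2.0 | -150.0 1010.8 0.0 -2.0 | -140.0 1010.8 0.0 -2.0 | -130.0 1010.8 0.0 -2.0 | -120.0 1010.8 0.0 -2.0 | -110.0 1010.8 0.0 -2.0 | -100.0 1010.5 0.0 -2.0 | -90.0 1010.7 0.0 -2.0 | -80.0 1010.2 0.0 -2.0 | -70.0 1009.8 -2.0 -2.0 | -60.0 1007.7 -2.0 -2.0 | -50.0 1007.4 -2.0 -2.0 | -40.0 1008.4 -2.0 -2.0 | -30.0 1009.4 -2.0 -2.0 | -20.0 1011.3 -2.0 -2.0 | -10.0 1011.4 2.0 -2.0 | 0.0 1007.4 2.0 -2.0 | 10.0 1003.6 2.0 -2.0 | 20.0 1000.2 2.0 -2.0 | 30.0 1002.3 2.0 -2.0 | 40.0 1003.7 2.0 -2.0 | 50.0 1001.3 2.0 -2.0 | 60.0 996.8 2.0 -2.0 | 70.0 1010.2 0.0 -2.0 | 80.0 1010.4 0.0 -2.0 | 90.0 1010.3 0.0 -2.0 | 100.0 1011.3 0.0 -2.0 | 110.0 1010.1 2.0 -2.0 | 120.0 1008.6 2.0 -2.0 | 130.0 1008.8 2.0 -2.0 | 140.0 1021.8 2.0 -2.0 | 150.0 1011.1 2.0 -2.0 | 160.0 1010.4 2.0 -2.0 | 170.0 1011.3 2.0 -2.0 |
```

```bash
python3 - <<'E'
s=open('sp.py').read()
s=s.replace("for a,b in hexa for z in(55,58)],1)","for a,b in hexa for z in(55,58)],1)\n    fill([(x+a*G/15,y+b*G/15,58) for a,b in hexa],2)").replace("import sys","from scipy.optimize import minimize\nG=10.")
s=s.replace("add(lab==1)","add(lab==1);add(lab==2)")
i=s.index("def fit(");s=s[:i]+'''
def fit(cam,f,x,y,win,ths):
    x0,y0,w,h=win; g=f[y0:y0+h,x0:x0+w].reshape(-1,3).astype(float)
    t=np.linspace(0,6.28,40)
    q=np.array([proj(cam,(x+18*np.cos(a),y+18*np.sin(a),55)) for a in t]+[proj(cam,(x+9*np.cos(a),y+9*np.sin(a),85)) for a in t])-[x0,y0]
    m=np.zeros((h,w),np.uint8);cv2.fillConvexPoly(m,cv2.convexHull(q.round().astype(np.int32)),1);k=m.ravel()>0
    def cost(p,th):
        M=render(cam,p[0],p[1],np.radians(th),win)[k]
        M2=np.vstack([M,.2*np.eye(M.shape[1])]);g2=np.vstack([g[k],np.zeros((M.shape[1],3))])
        c=np.linalg.lstsq(M2,g2,rcond=None)[0]
        return ((M@c-g[k])**2).mean()
    out=[]
    for th in ths:
        r=minimize(cost,[x,y],(th,),method='Nelder-Mead',options=dict(initial_simplex=[[x-2,y-2],[x+2,y-1],[x,y+2]],maxfev=25))
        out.append((th,round(r.fun,1),*r.x.round(1)))
    return out
if __name__=='__main__':
    x,y=521.7,185.1
    for cam,f in(('top',np.load('topavg.npy')),('scene',cv2.imread('pics/scene0.png')[:,:,::-1])):
        u=proj(cam,(x,y,68)).round().astype(int)
        for G in((9.5,11) if cam=='top' else(10,)):
            print(cam,G)
            for r in fit(cam,f,x,y,(u[0]-10,u[1]-11,20,22),range(-180,180,15)):print(*map(float,r),end=' | ')
            print()
'''
open('sp.py','w').write(s)
E
time python3 sp.py
```

```text
top 9.5
-180.0 127.8 522.5 185.6 | -165.0 126.1 522.5 185.7 | -150.0 122.4 522.7 185.6 | -135.0 122.5 522.9 185.8 | -120.0 121.6 522.7 185.7 | -105.0 121.8 522.7 185.6 | -90.0 137.1 522.3 185.7 | -75.0 176.2 521.9 185.8 | -60.0 222.9 521.7 186.1 | -45.0 175.9 521.5 185.0 | -30.0 168.3 521.6 184.6 | -15.0 149.1 521.7 184.4 | 0.0 113.5 521.9 184.5 | 15.0 74.8 521.8 184.8 | 30.0 59.4 521.9 185.3 | 45.0 74.5 521.6 185.3 | 60.0 110.0 521.3 185.3 | 75.0 136.7 521.0 185.0 | 90.0 152.0 521.5 185.0 | 105.0 152.0 521.8 184.8 | 120.0 211.7 522.3 184.6 | 135.0 162.5 522.7 185.0 | 150.0 132.2 522.7 185.4 | 165.0 125.1 522.7 185.6 | 
top 11
-180.0 148.7 523.0 185.8 | -165.0 147.3 522.9 185.7 | -150.0 146.7 522.9 185.9 | -135.0 145.0 522.6 186.0 | -120.0 144.7 522.7 185.9 | -105.0 145.6 522.8 186.1 | -90.0 149.7 522.4 186.0 | -75.0 170.8 522.2 186.0 | -60.0 212.0 521.9 186.1 | -45.0 167.0 521.7 185.3 | -30.0 165.7 521.5 184.9 | -15.0 148.0 521.8 184.7 | 0.0 114.7 522.1 184.8 | 15.0 76.5 522.1 185.2 | 30.0 61.7 522.2 185.5 | 45.0 76.4 521.8 185.5 | 60.0 109.4 521.6 185.7 | 75.0 135.8 521.4 185.4 | 90.0 150.1 521.9 185.1 | 105.0 149.2 522.2 185.0 | 120.0 203.9 522.5 184.6 | 135.0 163.6 523.1 185.4 | 150.0 147.8 522.7 185.7 | 165.0 149.4 523.0 186.1 | 
scene 10
-180.0 176.1 520.8 181.9 | -165.0 174.9 521.1 182.3 | -150.0 174.6 520.9 182.1 | -135.0 175.0 520.8 181.8 | -120.0 175.6 521.0 182.4 | -105.0 175.0 521.5 182.6 | -90.0 175.4 521.2 182.1 | -75.0 179.4 521.0 182.4 | -60.0 189.0 520.8 182.9 | -45.0 200.6 519.8 182.9 | -30.0 187.4 520.7 182.8 | -15.0 179.6 520.8 181.9 | 0.0 173.6 521.6 182.7 | 15.0 170.0 522.0 182.9 | 30.0 165.1 522.9 183.9 | 45.0 163.3 522.4 184.1 | 60.0 164.5 521.8 183.2 | 75.0 167.5 521.7 183.2 | 90.0 170.2 520.7 181.9 | 105.0 176.6 520.3 180.9 | 120.0 183.7 521.5 181.0 | 135.0 195.7 522.2 181.1 | 150.0 191.7 522.0 181.3 | 165.0 179.6 521.2 181.8 | 
real	0m8.920s
user	0m9.471s
sys	0m0.032s
```

Spindle: the fit gives about 30° at (521.9,185.3), and the scene view agrees roughly. I'll go above the knob.

```bash
python3 -m handwheel '[{"delta_pos":[-145,348,0],"roll":1.175,"claw":85},{"delta_pos":[-145,348,0],"roll":1.175,"claw":85},{"delta_pos":[-145,348,0],"roll":1.175,"claw":85},{"delta_pos":[-145,348,0],"roll":1.175,"claw":85},{"delta_pos":[-145,348,0],"roll":1.175,"claw":85},{"delta_pos":[-145,348,0],"roll":1.175,"claw":85},{"delta_pos":[-145,348,60],"roll":1.175,"claw":85},{"delta_pos":[-145,348,110],"roll":1.175,"claw":85}]'
python3 -m handwheel '[{"delta_pos":[0,0,0],"roll":0,"claw":85}]'
python3 - <<'E'
from h import *
s=get_state();R=s['tool_rot'];p=s['position'];print(s['joints'])
w=np.array([525.7,-205.7,100])-p
print(R.T@w,np.degrees(np.arctan2(R[1,0],R[0,0])))
E
```

```text
time: 3.45
position: [525.6, -208.6, 120.0]
tool_rot: [[0.63, -0.777, 0.001], [-0.777, -0.63, -0.0], [0.001, -0.0, -1.0]]
ft_force: [0.3, -0.3, -0.7]
grip_width: 0.998
finger_force: 0.0
time: 3.58
position: [524.7, -206.9, 118.8]
tool_rot: [[0.632, -0.775, -0.005], [-0.775, -0.632, 0.003], [-0.006, 0.002, -1.0]]
ft_force: [-0.2, -0.1, 0.6]
grip_width: 0.995
finger_force: 0.0
[-2.82243673e+01  3.13278595e+01  1.04295323e+02 -8.34858045e-03
  4.47263910e+01  1.12595875e+02]
[-0.19493348 -1.54602162 18.84294766] -50.81468360058104
```

```bash
python3 -m handwheel '[{"delta_pos":[0,-1,50],"roll":0,"claw":85},{"delta_pos":[0,-1,90],"roll":0,"claw":85},{"delta_pos":[0,-1,107],"roll":0,"claw":70},{"delta_pos":[0,-1,107],"roll":0,"claw":50},{"delta_pos":[0,-1,107],"roll":0,"claw":20},{"delta_pos":[0,-1,107],"roll":0,"claw":20},{"delta_pos":[0,-1,107],"roll":0,"claw":20},{"delta_pos":[0,-1,107],"roll":0,"claw":20}]' 60
```

```text
time: 4.58
position: [528.2, -206.4, 16.3]
tool_rot: [[0.633, -0.774, 0.003], [-0.774, -0.633, -0.002], [0.003, -0.001, -1.0]]
ft_force: [-0.8, -0.1, 7.4]
grip_width: 0.321
finger_force: 58.9
```

```bash
python3 -m handwheel '[{"delta_pos":[0,0,-20],"roll":0,"claw":20},{"delta_pos":[0,0,-70],"roll":0,"claw":20},{"delta_pos":[0,0,-130],"roll":0,"claw":20},{"delta_pos":[0,0,-130],"roll":0,"claw":20},{"delta_pos":[0,0,-130],"roll":0,"claw":20}]'
python3 - <<'E'
from h import *
f=grab_frame('top');s=get_state();print(s['position'],s['ft_force'],s['grip_width']);p=s['position']
u=proj('top',p).round().astype(int);print(u)
cv2.imwrite('pics/lift.png',crop(f,u[0]-40,u[1]-35,80,70,8))
E
```

```text
time: 5.2
position: [527.1, -205.8, 144.9]
tool_rot: [[0.633, -0.774, 0.001], [-0.774, -0.633, -0.001], [0.001, -0.0, -1.0]]
ft_force: [-0.3, -0.8, -1.3]
grip_width: 0.314
finger_force: 58.7
[ 526.93316427 -205.71389154  144.03417121] [ 0.77584104 -0.31894148 -1.20652307] 0.3172668130918962
[386 191]
```

View pics/lift.png

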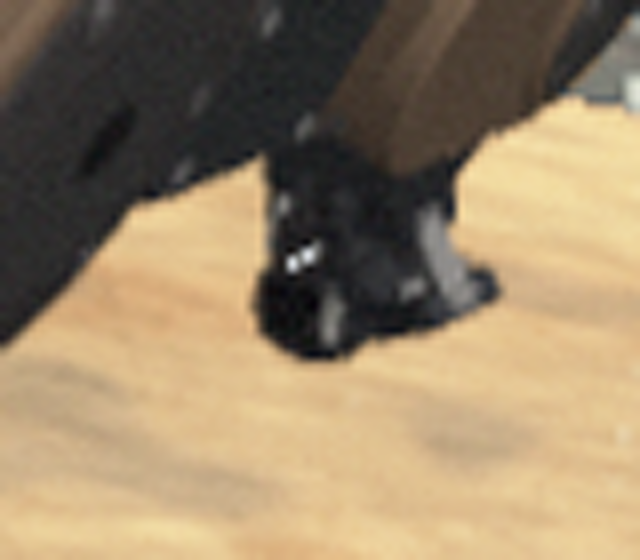

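The picture shows the knob held square between the pads (rib at crop (303,255)), clear of the bench. I'll carry it over the spindle and turn it.

```bash
python3 -m handwheel '[{"delta_pos":[-306,-244,0],"roll":-1.41,"claw":20},{"delta_pos":[-306,-244,0],"roll":-1.41,"claw":20},{"delta_pos":[-306,-244,0],"roll":-1.41,"claw":20},{"delta_pos":[-306,-244,0],"roll":-1.41,"claw":20},{"delta_pos":[-306,-244,0],"roll":-1.41,"claw":20},{"delta_pos":[-306,-244,0],"roll":-1.41,"claw":20},{"delta_pos":[-306,-244,0],"roll":-1.41,"claw":20},{"delta_pos":[-306,-244,0],"roll":-1.41,"claw":20}]'
python3 -m handwheel '[{"delta_pos":[0,0,0],"roll":0,"claw":20},{"delta_pos":[0,0,0],"roll":0,"claw":20}]'
python3 - <<'E'
from h import *
F=[grab_frame('scene') for _ in range(4)]
P=[];S=[]
for _ in range(4):
    grab_frame('top') if 0 else None
f=np.mean(F,0).astype(np.uint8);s=get_state();R=s['tool_rot'];p=s['position']
print(p,s['ft_force'],s['grip_width'],np.degrees(np.arctan2(R[1,0],R[0,0])),R.T@(np.array([522.5,185.6,144])-p))
t=grab_frame('top')
cv2.imwrite('pics/over.png',np.hstack([crop(f,232,120,60,75,6.5),crop(t,220,120,60,75,6.5)]))
E
```

```text
time: 6.25
position: [521.6, 187.0, 142.7]
tool_rot: [[0.862, 0.507, -0.003], [0.507, -0.862, -0.001], [-0.003, -0.001, -1.0]]
ft_force: [-0.1, -0.1, -0.2]
grip_width: 0.32
finger_force: 58.8
time: 6.5
position: [522.3, 185.1, 143.6]
tool_rot: [[0.867, 0.499, -0.001], [0.499, -0.867, -0.0], [-0.001, -0.0, -1.0]]
ft_force: [0.1, -0.1, -1.3]
grip_width: 0.311
finger_force: 58.8
[522.4662049  185.12471802 144.12911169] [-0.42072108  0.4097809  -0.6506772 ] 0.32022683141906527 29.989603439851635 [ 0.26687447 -0.39476012  0.12902465]
```

View pics/over.png

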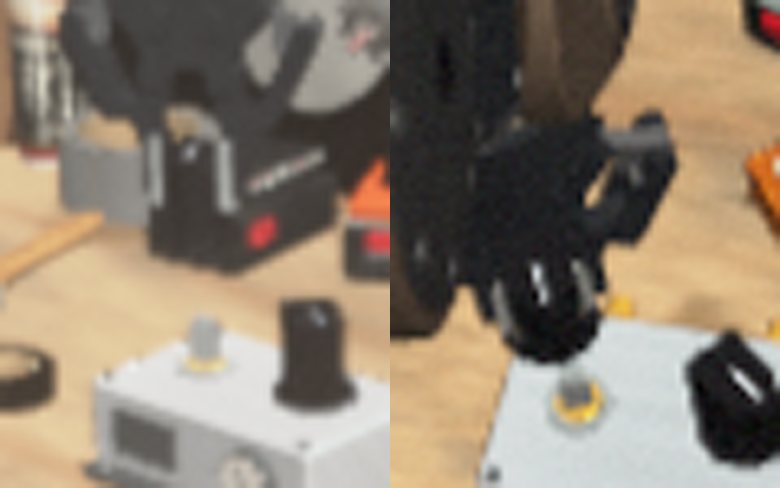

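```bash
python3 - <<'E'
from h import *
for c,o in(('scene',(232,120,0)),('top',(220,120,390))):
  for z in(55,83,128,133,174): print(c,z,(proj(c,(521.9,185.3,z))-o[:2]+.5)*6.5+[o[2],0])
  for z in (128,133):
    t=np.linspace(0,6.28,60);q=np.array([(proj(c,(521.9+21.5*np.cos(a),185.3+21.5*np.sin(a),z))-o[:2]+.5)*6.5+[o[2],0] for a in t]);print(z,q.min(0),q.max(0))
E
```

```text
scene 55 [201.47989192 364.26219683]
scene 83 [199.86351052 314.21305084]
scene 128 [197.2125897  232.13073813]
scene 133 [196.91390829 222.88245729]
scene 174 [194.43272287 146.05578046]
128 [154.76271168 217.72050588] [239.54119507 246.89365569]
133 [154.40403307 208.56890332] [239.30236075 237.54725335]
top 55 [578.84874717 404.14483408]
top 83 [569.91789019 373.82192467]
top 128 [554.86143288 322.70078453]
top 133 [553.13215836 316.82938442]
top 174 [538.50033143 267.14999043]
128 [504.13403414 278.94200177] [605.60600138 367.03475174]
133 [502.2336899  272.96647621] [604.04839052 361.2710263 ]
```

```bash
python3 - <<'E'
from h import *
f=np.mean([grab_frame('scene') for _ in range(5)],0);t=np.mean([grab_frame('top') for _ in range(5)],0)
np.savez('over.npz',f=f,t=t)
g=lambda x:np.clip(255*(x/255.)**.6,0,255).astype(np.uint8)
cv2.imwrite('pics/over2.png',np.hstack([g(crop(f.astype(np.uint8),250,140,25,40,14)),g(crop(t.astype(np.uint8),232,155,25,40,14))]))
E
```

```text
(no output)
```

View pics/over2.png

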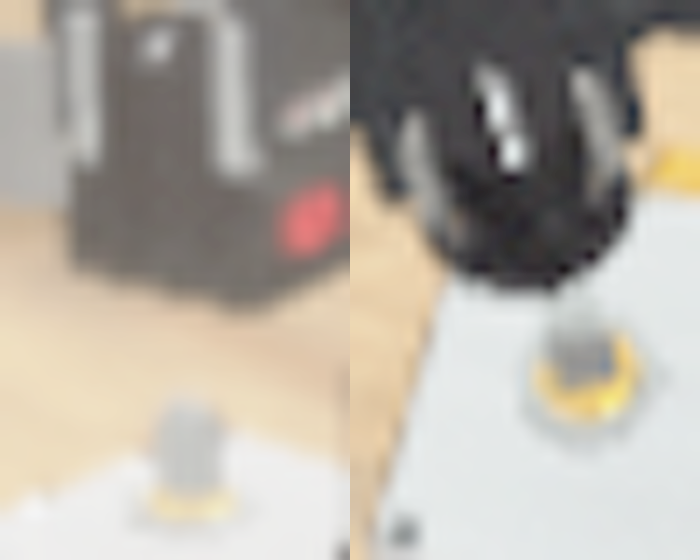

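```bash
cat > ed.py <<'E'
from h import *
from scipy.optimize import least_squares
d=np.load('over.npz')
def cross(a,thr): # last index (from end) where a goes below thr, subpixel
    i=len(a)-1
    while a[i]>thr:i-=1
    return i+(thr-a[i])/(a[i+1]-a[i])
f=d['f'].mean(2);t=d['t'].mean(2)
S=[(c,140+cross(f[140:168,c],120)) for c in range(255,269)]
T=[(c,160+cross(t[160:180,c],120)) for c in range(238,252)]
L=[(r,np.round(f[r,250:259])) for r in (153,155,157)]
Rr=[(r,np.round(t[r,246:256])) for r in(167,169,171)]
print(np.round(S,2).tolist());print(np.round(T,2).tolist());print(*L,*Rr,sep='\n')
t_=np.linspace(0,2*np.pi,120)
def bottom(cam,x,y,z,cols):
    q=np.array([proj(cam,(x+21.5*np.cos(a),y+21.5*np.sin(a),zz)) for a in t_ for zz in(z,z+5)],np.float32)
    h=cv2.convexHull(q)[:,0]; out=[]
    for c in cols:
        v=[]
        for a,b in zip(h,np.roll(h,-1,0)):
            if (a[0]-c)*(b[0]-c)<=0 and a[0]!=b[0]: v.append(a[1]+(c-a[0])/(b[0]-a[0])*(b[1]-a[1]))
        out.append(max(v) if v else np.nan)
    return np.array(out)
p0=(522.1,184.9)
for z in(118,123,128):
  print(z,'S',bottom('scene',*p0,z,[s[0] for s in S]).round(1),'T',bottom('top',*p0,z,[s[0] for s in T]).round(1))
E
python3 ed.py
```

```text
Traceback (most recent call last):
  File "ed.py", line 10, in <module>
    T=[(c,160+cross(t[160:180,c],120)) for c in range(238,252)]
              ~~~~~^^^^^^^^^^^^^^^^^^
  File "ed.py", line 7, in cross
    return i+(thr-a[i])/(a[i+1]-a[i])
                         ~^^^^^
IndexError: index 20 is out of bounds for axis 0 with size 20
```

```bash
sed -i 's/t\[160:180,c\]/t[160:177,c]/; s/range(238,252)/range(238,251)/' ed.py; python3 ed.py
```

```text
[[255.0, 159.0], [256.0, 159.26], [257.0, 159.61], [258.0, 160.02], [259.0, 160.12], [260.0, 160.27], [261.0, 160.58], [262.0, 160.96], [263.0, 161.03], [264.0, 161.14], [265.0, 161.5], [266.0, 161.92], [267.0, 161.95], [268.0, 161.84]]
[[238.0, 173.67], [239.0, 174.27], [240.0, 174.81], [241.0, 174.9], [242.0, 175.45], [243.0, 175.56], [244.0, 175.57], [245.0, 175.6], [246.0, 175.76], [247.0, 174.86], [248.0, 174.46], [249.0, 173.7], [250.0, 172.64]]
(153, array([141., 142., 144., 143., 130.,  76.,  63.,  60.,  59.]))
(155, array([143., 143., 143., 135., 104.,  70.,  63.,  62.,  62.]))
(157, array([158., 158., 158., 153., 124.,  75.,  65.,  65.,  63.]))
(167, array([ 21.,  19.,  23.,  65.,  83.,  63., 135., 139., 155., 164.]))
(169, array([ 21.,  21.,  26.,  45.,  33.,  35., 146., 198., 203., 201.]))
(171, array([ 29.,  26.,  22.,  21.,  29.,  81., 203., 217., 217., 216.]))
118 S [  nan 159.  159.6 159.9 160.2 160.3 160.3 160.4 160.3 160.2 160.1 159.8
 159.5 158.9] T [173.  175.  176.  176.7 177.2 177.5 177.6 177.7 177.6 177.5 177.2 176.8
 176.2]
123 S [  nan 157.7 158.2 158.5 158.7 158.9 158.9 158.9 158.9 158.8 158.6 158.4
 158.  157.4] T [172.9 174.4 175.3 176.  176.4 176.6 176.8 176.8 176.7 176.5 176.2 175.7
 175.1]
128 S [  nan 156.3 156.8 157.1 157.3 157.4 157.5 157.5 157.4 157.3 157.2 156.9
 156.6 156. ] T [172.6 173.8 174.7 175.2 175.6 175.8 175.9 175.9 175.8 175.6 175.2 174.7
 174.1]
```

```bash
cat > rib.py <<'E'
from h import *
t=np.load('over.npz')['t'].min(2)
def rib(t,win,thr,z):
    x,y,w,h=win;a=np.clip(t[y:y+h,x:x+w]-thr,0,None);yy,xx=np.mgrid[y:y+h,x:x+w]
    W=a.sum();c=np.array([(a*xx).sum(),(a*yy).sum()])/W
    C=np.cov(np.c_[xx.ravel(),yy.ravel()].T,aweights=a.ravel());l,V=np.linalg.eigh(C);v=V[:,1]
    p,q=ray('top',*(c-3*v),z),ray('top',*(c+3*v),z)
    return c,l,ray('top',*c,z),np.degrees(np.arctan2(*(q-p)[[1,0]]))
g=np.load('topavg.npy').min(2)
print(rib(g,(375,205,11,9),70,46))
for z in(170,174):print(rib(t,(239,158,7,11),70,z))
E
python3 rib.py
```

```text
(array([378.49771167, 207.73718535]), array([1.9146815 , 7.33143449]), array([ 522.4520252 , -195.63017492,   46.        ]), np.float64(85.91889291070612))
(array([242.50734763, 163.22380149]), array([0.19071692, 4.11726739]), array([516.31684271, 183.83988502, 170.        ]), np.float64(-149.68030528490294))
(array([242.50734763, 163.22380149]), array([0.19071692, 4.11726739]), array([514.18232242, 182.5868136 , 174.        ]), np.float64(-149.68030528490294))
```

```bash
python3 -m handwheel '[{"delta_pos":[-1.2,2.2,15],"roll":0,"claw":20},{"delta_pos":[-1.2,2.2,34],"roll":0,"claw":20},{"delta_pos":[-1.2,2.2,34],"roll":0,"claw":20},{"delta_pos":[-1.2,2.2,34],"roll":0,"claw":20}]'
python3 - <<'E'
from h import *
f=np.mean([grab_frame('scene') for _ in range(5)],0);t=np.mean([grab_frame('top') for _ in range(5)],0)
s=get_state();print(s['position'],s['ft_force'])
np.savez('over.npz',f=f,t=t)
g=lambda x:np.clip(255*(x/255.)**.6,0,255).astype(np.uint8)
cv2.imwrite('pics/over3.png',np.hstack([g(crop(f.astype(np.uint8),250,150,25,30,16)),g(crop(t.astype(np.uint8),234,165,25,30,16))]))
E
```

```text
time: 7.75
position: [522.6, 182.9, 110.3]
tool_rot: [[0.865, 0.501, -0.0], [0.501, -0.865, -0.0], [-0.0, 0.0, -1.0]]
ft_force: [-0.3, 0.6, -1.1]
grip_width: 0.319
finger_force: 58.8
[522.53568033 182.93758203 110.37964001] [ 0.42047261  0.63683176 -0.48955657]
```

View pics/over3.png

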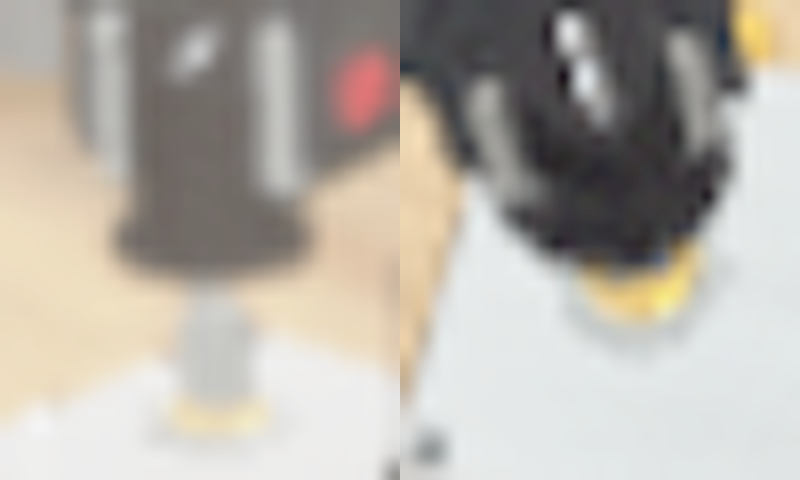

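```bash
cat > m2.py <<'E'
from h import *
from rib import rib
d=np.load('over.npz');f=d['f'].mean(2);t=d['t'].min(2)
# rib
for z in(136,140):
    c,l,p,a=rib(t,(241,163,8,11),75,z);print(z,p.round(1),'axis',(p[:2]+7.35*np.array([.867,.5])).round(1),a,l)
# scene widths
def edges(row,thr):
    m=np.where(row<thr)[0];i,j=m[0],m[-1]
    return i-(thr-row[i])/(row[i-1]-row[i]),j+(thr-row[j])/(row[j+1]-row[j])
for r in range(162,169):print(r,f[r,252:275].round().astype(int))
for r in range(170,175):print(r,d['f'][r,256:272].mean(1).round().astype(int))
g=d['t'].mean(2)
for r in range(172,183):print(r,g[r,236:258].round().astype(int))
E
python3 m2.py | grep -v array
```

```text
136 [520.2 183.7 136. ] axis [526.5 187.3] -147.23845074501605 [0.16573544 3.61112135]
140 [518.1 182.4 140. ] axis [524.4 186.1] -147.23845074501588 [0.16573544 3.61112135]
162 [186 183 181 178 172 148  90  63  59  61  63  62  61  63  74  94 106 136
 171 179 182 182 182]
163 [192 189 188 183 172 129  81  62  59  61  62  63  61  61  61  65  89 135
 170 174 177 179 179]
164 [196 194 192 188 165  95  66  61  59  61  62  62  61  62  60  62  72 114
 165 171 172 175 177]
165 [197 196 194 189 164  97  69  63  61  61  63  63  62  64  64  66  78 119
 165 169 170 172 170]
166 [198 197 196 194 183 139 101  81  71  67  68  69  71  75  84  96 115 150
 173 173 172 169 156]
167 [198 198 198 198 193 181 156 138 126 112 106 110 115 129 141 154 166 182
 182 178 174 169 151]
168 [195 198 199 199 199 197 193 190 181 166 158 164 170 182 191 194 194 192
 190 186 182 176 156]
170 [196 197 196 195 190 178 173 174 169 168 191 206 202 197 195 193]
171 [195 196 196 192 183 175 170 172 169 174 208 222 217 211 206 199]
172 [199 202 208 210 191 178 170 170 170 185 224 228 228 226 223 215]
173 [209 216 225 230 22
[... 461 characters left out ...]
1  18  29  24  30
  69 203 217 218]
176 [178 146 163 129 123  96  63  30  22  16  17  17  18  23  21  22  21  36
 121 205 216 216]
177 [173 166 202 167 105  76  55  33  23  23  20  18  21  24  23  23  24  34
 178 212 215 215]
178 [178 150 204 201  93  34  30  27  22  22  22  20  20  22  23  27  30 118
 205 216 215 215]
179 [179 156 213 218 165  83  40  22  19  19  18  17  21  17  28  28  74 176
 213 217 217 214]
180 [159 181 216 218 210 178  89  31  29  27  27  23  17  22  46  69 141 187
 214 217 217 216]
181 [156 202 218 221 220 219 181 126  97  56  46  43  35  47  85 126 161 184
 192 210 215 215]
182 [164 213 220 220 220 220 221 199 167 142 115  99 108 124 146 169 153 181
 194 210 213 213]
```

```bash
python3 -m handwheel '[{"delta_pos":[-1.7,0.4,5],"roll":0,"claw":20},{"delta_pos":[-1.7,0.4,9],"roll":0,"claw":20},{"delta_pos":[-1.7,0.4,11],"roll":0,"claw":20},{"delta_pos":[-1.7,0.4,13],"roll":0,"claw":20},{"delta_pos":[-1.7,0.4,13],"roll":0,"claw":20}]'
```

```text
time: 8.88
position: [521.2, 181.8, 97.1]
tool_rot: [[0.865, 0.501, -0.0], [0.501, -0.865, -0.0], [-0.0, 0.0, -1.0]]
ft_force: [-0.1, -0.1, 0.2]
grip_width: 0.318
finger_force: 58.8
```

No contact yet, so I continue in small steps.

```bash
python3 -m handwheel '[{"delta_pos":[0,0,2],"roll":0,"claw":20},{"delta_pos":[0,0,3],"roll":0,"claw":20},{"delta_pos":[0,0,4],"roll":0,"claw":20},{"delta_pos":[0,0,4],"roll":0,"claw":20}]'
```

```text
time: 9.38
position: [521.3, 181.8, 93.3]
tool_rot: [[0.865, 0.501, 0.0], [0.501, -0.865, -0.0], [0.0, 0.0, -1.0]]
ft_force: [0.5, -0.0, -0.7]
grip_width: 0.318
finger_force: 58.8
```

```bash
python3 -m handwheel '[{"delta_pos":[0,0,1],"roll":0,"claw":20},{"delta_pos":[0,0,3],"roll":0,"claw":20},{"delta_pos":[0,0,4],"roll":0,"claw":20},{"delta_pos":[0,0,4],"roll":0,"claw":20}]'
```

```text
time: 9.88
position: [521.3, 181.8, 89.2]
tool_rot: [[0.865, 0.501, 0.0], [0.501, -0.865, -0.0], [-0.0, 0.0, -1.0]]
ft_force: [1.3, 0.6, -1.6]
grip_width: 0.316
finger_force: 58.9
```

```bash
python3 -m handwheel '[{"delta_pos":[0,0,2],"roll":0,"claw":20},{"delta_pos":[0,0,4],"roll":0,"claw":20},{"delta_pos":[0,0,6],"roll":0,"claw":20},{"delta_pos":[0,0,6],"roll":0,"claw":20}]'
python3 -m handwheel '[{"delta_pos":[0,0,1],"roll":0,"claw":20},{"delta_pos":[0,0,2],"roll":0,"claw":20},{"delta_pos":[0,0,2],"roll":0,"claw":20}]'
```

```text
time: 10.38
position: [521.3, 181.8, 83.1]
tool_rot: [[0.865, 0.501, -0.0], [0.501, -0.865, -0.0], [-0.0, 0.0, -1.0]]
ft_force: [2.0, 1.8, -2.1]
grip_width: 0.318
finger_force: 58.8
time: 10.75
position: [521.3, 181.7, 81.3]
tool_rot: [[0.865, 0.501, 0.0], [0.501, -0.865, -0.0], [0.0, 0.0, -1.0]]
ft_force: [1.3, 0.3, -0.0]
grip_width: 0.316
finger_force: 59.1
```

```bash
for i in 1 2 3; do python3 -m handwheel '[{"delta_pos":[0,0,1],"roll":0,"claw":20},{"delta_pos":[0,0,1],"roll":0,"claw":20}]' | grep -E "pos|ft_"; done
```

```text
position: [521.4, 181.8, 80.4]
ft_force: [1.7, 0.9, 3.7]
position: [521.4, 181.8, 79.3]
ft_force: [1.6, 1.3, 6.0]
position: [521.3, 181.8, 78.4]
ft_force: [1.3, 1.7, 5.3]
```

Home contact came at TCP z ≈ 81, which matches the grasp offset, and the spring is now yielding. I press on to the stop.

```bash
for i in 1 2 3 4; do python3 -m handwheel '[{"delta_pos":[0,0,1],"roll":0,"claw":20},{"delta_pos":[0,0,1],"roll":0,"claw":20}]' | grep -E "pos|ft_"; done
```

```text
position: [521.3, 181.8, 77.4]
ft_force: [1.3, 0.0, 6.9]
position: [521.4, 181.8, 76.5]
ft_force: [1.7, 1.6, 7.3]
position: [521.4, 181.8, 76.1]
ft_force: [-1.6, 0.2, 13.4]
position: [521.6, 181.8, 75.9]
ft_force: [-3.2, -0.7, 23.5]
```

Hard stop at z 76 after 5 mm of travel, with the force rising to 23 N. I'll let it settle and check.

```bash
python3 -m handwheel '[{"delta_pos":[0,0,0],"roll":0,"claw":20},{"delta_pos":[0,0,0],"roll":0,"claw":20},{"delta_pos":[0,0,0],"roll":0,"claw":20},{"delta_pos":[0,0,0],"roll":0,"claw":20}]'
python3 - <<'E'
from h import *
f=grab_frame('scene');t=grab_frame('top')
cv2.imwrite('pics/end.png',np.hstack([crop(f,235,135,55,70,7),crop(t,220,140,55,70,7)]))
E
```

```text
time: 13.0
position: [521.6, 181.8, 75.8]
tool_rot: [[0.865, 0.501, 0.002], [0.501, -0.865, 0.0], [0.002, 0.001, -1.0]]
ft_force: [-4.6, 0.3, 23.3]
grip_width: 0.319
finger_force: 62.0
```

View pics/end.png

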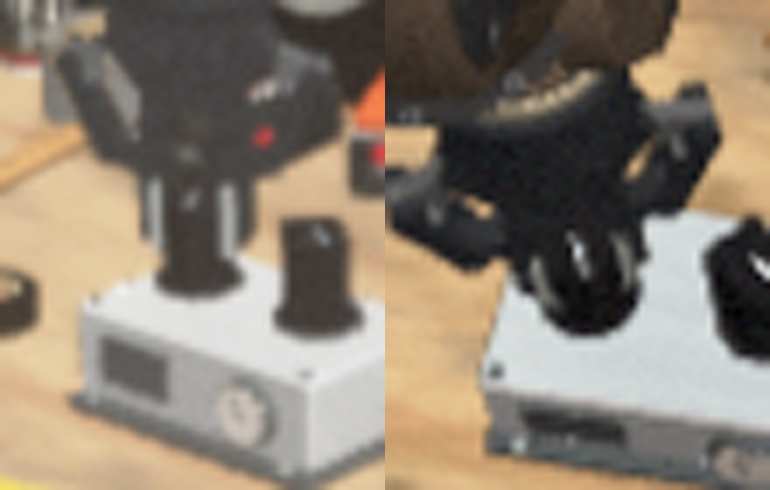

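The scene crop shows the knob seated on the block with its skirt at (200,280), level with the fixed knob's skirt. The spindle and nut are covered, and the gripper still holds the knob. I'm handing in.

```bash
python3 -c "
from workcell import *
print(finish_job())"
```

```text
the job is handed in; nothing more can be done
None
```

The knob is on the bare spindle with the flats matched, pushed fully home and pressed about 5 mm in to the stop at roughly 23 N. The gripper is still holding it, and the job was handed in at about 13 s.

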